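# Snap the black fob onto the shelf's key hook

## Task

Pick up the black fob (not the yellow clip), bring its eye over the nose of the snap hook that stands on the shelf and, still holding it, push the eye down against the sprung gate until it passes inside and the gate snaps shut above it. Leave the fob let go, lying flat on the shelf with its eye round the nose leg, and leave the yellow clip, key bowl, pen cup and sunglasses clip where they are.

Things in the scene. Friction and masses are not known exactly. Their poses are not given: they have to be found in the camera images.
- fob: Loose black plastic key fob, 45 g, 121 mm long, lying flat. A bar 65 long (x -30 to +35), 28 wide (y), 14 high, two grey buttons on top, then on its +x side a flat round eye (loop). Origin: on the underside, at the bar's grip point, 65 from the eye's centre. +x points to the eye, z up. Grip it across its 28 mm width (along y) near the origin.
- fob_eye (a point): Centre of the fob's eye: a rigid level ring, inside diameter 40 mm, outside 52, bar 6 thick, its middle 8.5 above the fob's underside, its centre 65 from fob's origin along the fob's +x. Axes as fob.
- hook_nose (a point): Point at shelf height on the axis of the snap hook's nose leg: a free-standing upright steel post 10 mm thick (ball tip 12), top 75 above the shelf. +x points to the hook's back leg, z up. The fob comes with its grip bar on the nose's -x side; its eye goes down round the nose leg, the eye's far side pressing the gate down in passing, until the fob lies on the shelf.
- hook: Steel snap hook fixed to the shelf, a U open to the top. Origin: under the plate (74 x 30 mm, 4 thick) that carries both legs, midway; axes as hook_nose. Nose leg axis at x = -25; back leg at x = +28, a 10 x 14 bar 71 high. A red gate bar 6 thick, 66 above the shelf, runs level from its pivot on the back leg (x = +25) to 2 mm short of the nose leg.
- gate (a joint): The hook's red gate: 0 = shut (level), grows as it is pressed down and inward, up to 1.45 rad; a spring shuts it. Opening takes about 1 N at the tip, up to 3 N near the pivot. With the eye centred on the nose leg the gate slips free when the eye is about 30 mm above the shelf.
- clip: Bystander: yellow plastic clip with an eye like the fob's, 121 mm long, 22 wide, 21 high, loose. Origin on the underside of its bar; +x to its eye. May have changed places with the fob. Leave it.
- bowl: Bystander: stainless steel key bowl, diameter 130 mm, 50 high, two keys in it, loose. Origin at the centre of its underside. Leave it.
- cup: Bystander: white ceramic pen cup, diameter 80 mm, 100 high, with two pens reaching 150, loose. Origin at the centre of its underside. Leave it.
- shades_clip: Bystander: aluminium sunglasses clip with spring jaws, 60 x 24 x 20 mm high, loose. Origin at the centre of its underside. Leave it.
Not all that is in view belongs to the job. Several things look just like the fob: the one meant starts farthest to the robot's left.

How it is judged (in metres and radians):
On the way:
1. the held fob's eye, over the nose of the hook, pushes the gate open (value of joint gate above 0.12 rad and horizontal distance between fob_eye and hook_nose below 0.022 m and contact force between the fingers and fob above 0.5 N), for 0.04 s.
At the end, for the whole second after the job is handed in: The fob's eye is round the nose leg (centre within 19 mm of the leg's axis, the most the eye allows), lower than 30 mm above the shelf and so below the gate; the fob is flat within 15 degrees and at rest; the gate is shut (under 0.1 rad) (horizontal distance between fob_eye and hook_nose below 0.019 m and height (world z) of fob_eye below 0.03 m and angle between fob's own z axis and vertical below 0.26 rad and value of joint gate below 0.1 rad and linear speed of fob below 0.02 m/s); the robot touches nothing.
It fails at once if the yellow clip, key bowl, pen cup or sunglasses clip is moved more than 20 mm (distance of any of clip, bowl, cup, shades_clip from where it was at the start of the episode above 0.02 m).
It also fails if it takes over 40 s, if anything falls off the work surface, if the arm or the gripper's body presses on something with over 40 N, if the wrist force passes 120 N, or if a joint passes its speed limit or range.

## Robot

A 6-joint arm with a two-finger parallel gripper is mounted at the origin on the work surface. World frame = base frame: x ahead of the robot, y to its left, z up, the work surface at z = 0. Lengths are in m, angles in degrees, forces in N, time in s.
With the tool pointing down it reaches from about 0.425 to 1.125 m from the base axis. Payload 14.9 kg.
Tool frame: the origin (TCP) lies midway between the tips of the shut fingers; the grasp point (between the pads) lies 19 mm behind it (r.grip_point_offset is the z of the grasp point in the tool frame, in m); z points along the fingers, y is the line along which they close (so a half turn about z gives the same grasp; the last joint's range is limited). The gripper opens to 91 mm and grips with 3 to 60 N. Pads are 32 mm wide; open, the fingers measure 118 mm over their backs; the gripper's body (76 mm by 178 mm) begins 60 mm behind the grasp point.
Start: joints at [-69.23, 21.709, 99.362, -0, 58.929, -1.908], TCP at [0.27, -0.646, 0.214] pointing down, gripper open.
Joint ranges: [-158.91, 158.91], [-42.39, 125.64], [0.06, 152.35], [-60.88, 240.88], [17.5, 164.5], [-176.32, 176.32]. Speed limits (degrees/s): [108.29, 108.29, 136.94, 180, 180, 180].

## Interface

Orientations are given as a 3x3 rotation matrix whose columns are the frame's x, y, z axes.
In Python, from station import r gives the robot as it stands.
- The arm moves only by the shell command python3 -m pendant 'ROWS' [FORCE]. ROWS is text: rows parted by semicolons, each of 7 numbers parted by spaces: the opening in per cent of the stroke, from 0 (shut) to 100 (fully open), then the shift along the world's x, y, z in cm, then the turn, a rotation vector about the world's x, y, z in degrees. A call has 1 to 20 rows; each row shifts and turns the commanded pose from where the row before left it; what a row does not reach is not made up. A row lasts 1/8 s, in which the tool goes at most 62.5 mm and 10.7 degrees, less where a joint would pass 70% of its speed; a pose out of reach is approached as far as the arm can. A call with a gripper value outside its range is refused whole. The fingers move at their own pace and stop on an object; FORCE is the grip in N (left out, the last holds). Time passes only in rows, so rows that do not move let the fingers close. It gives the time, the measured TCP pose, the force, the opening and the grip force at its end, in the units of the state.
- r.read_state(): the state, without advancing time (a new reading comes with each control period).
- r.snapshot(name): name is "side" or "top" or "wrist"; returns (picture, depth): 480x640x3 uint8, red, green, blue; 480x640 float32, m along the optical axis (not along the pixel's ray), 0 where there is no reading.
- r.camera_info(name): a dict with "mtx" (3x3 intrinsics, pixels), "R" (3x3) and "t" (3): a world point X has camera coordinates R X + t. Camera axes: x right, y down, z forward; pixel columns grow to the right and rows downward; lengths in m; the calibration is good to about 2 mm. The wrist camera is an equidistant fisheye: a pixel r from the principal point sees the ray r / f radians off the axis. A picture is of the moment at which its call begins: read the wrist's pose just before it. camera_info takes no time and is no camera call; for the wrist camera it gives the pose at the moment of the call.
- r.hand_in(): hands the job in; it is judged then, once.
The state is a dict: "time": time; "joints": joint angles; "qvel": joint speeds; "effort": joint torques, N m; "eef_pos": TCP position; "ee_rot": TCP orientation; "force": force on the tool from outside, world axes, zero at the start; "torque": the same for the moment, N m; "gripper_width": finger opening in m; "finger_force": force on a finger pad.
Only numpy, scipy, OpenCV 4.12 (cv2) and the standard library are available. Lean on these libraries where they do the work, as an engineer would, in place of code of your own. Each camera call takes 0.05 s, during which the arm holds its last target. There are 200 camera calls.

## Working session

There is one attempt and no reset: what is moved stays moved. The work goes in short steps, Python scripts to look and compute and a shell command to move; the robot and the scene stay as the last step left them, time stands still between calls to the robot, and variables do not carry over. Pictures are saved under pics/ and viewed, at most 10 in all, crops included, and the job is handed in when it is done.

```bash
ls; mkdir -p pics; python3 - <<'E'
from station import r
import cv2,numpy as np
for n in ("top","side"):
    p,d=r.snapshot(n); cv2.imwrite(f"pics/{n}0.png",p[:,:,::-1]); np.save(f"pics/{n}0.npy",d)
    c=r.camera_info(n); print(n,np.round(c["mtx"],1).tolist(),np.round(c["R"],3).tolist(),np.round(c["t"],3))
s=r.read_state(); print(s["time"],s["eef_pos"],np.round(s["ee_rot"],3).tolist(),s["gripper_width"],r.grip_point_offset)
E
```

```text
pics
top [[481.1, 0.0, 324.5], [0.0, 481.1, 238.9], [0.0, 0.0, 1.0]] [[-0.018, -0.999, 0.032], [-0.996, 0.015, -0.086], [0.086, -0.033, -0.996]] [0.003 0.578 0.896]
side [[539.1, 0.0, 316.3], [0.0, 539.1, 225.5], [0.0, 0.0, 1.0]] [[-0.976, -0.218, -0.011], [-0.149, 0.701, -0.697], [0.16, -0.679, -0.717]] [0.546 0.128 1.068]
0.1 [ 0.26975172 -0.64555612  0.21334186] [[0.923, 0.386, -0.0], [0.386, -0.923, 0.001], [0.0, -0.001, -1.0]] 0.09126040863257161 -0.0188
```

View pics/top0.png

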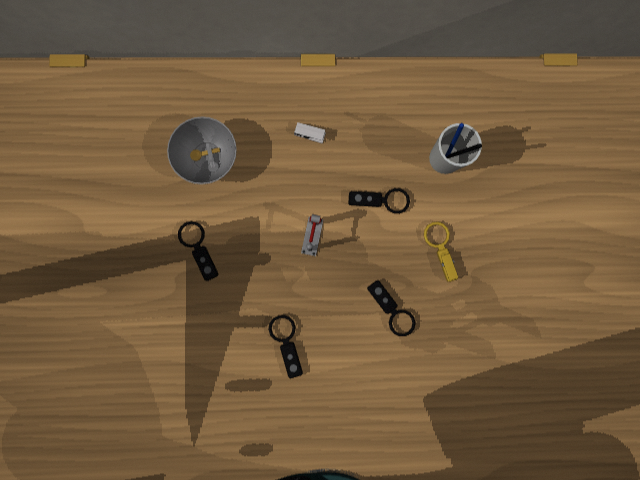

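View pics/side0.png

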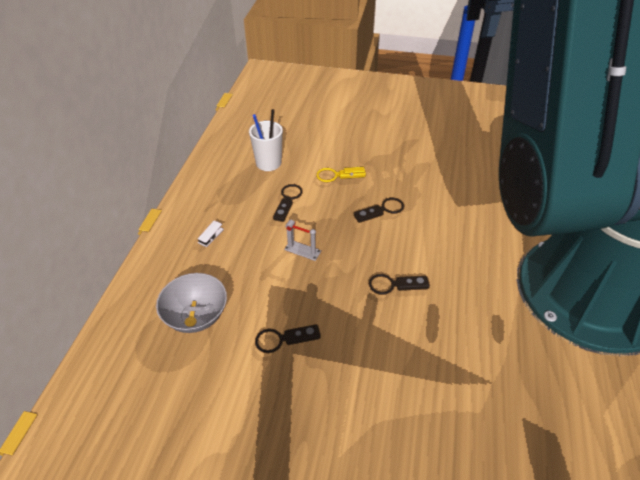

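The top view (left = +y, up = +x) shows these fob look-alikes: A eye (191,234)/bar (205,263), B eye (282,328)/bar (291,360), C bar (381,296)/eye (402,322), D bar (365,199)/eye (397,200), and the yellow clip at (441,250), which is not wanted. A is farthest left, so A is the fob. The hook is at (313,235). Next I'll measure both and check with close crops.

```bash
cat > h.py <<'E'
from station import r
import cv2,numpy as np
def ray(cam,uv,z):
    c=r.camera_info(cam);R,t=c["R"],c["t"]; o=-R.T@t
    d=R.T@(np.linalg.inv(c["mtx"])@np.array([uv[0],uv[1],1.]))
    return o+d*(z-o[2])/d[2]
def proj(cam,X):
    c=r.camera_info(cam);p=c["mtx"]@(c["R"]@np.asarray(X)+c["t"]);return p[:2]/p[2]
def fob(cam,p,box):
    "box x0,y0,x1,y1 -> eye centre, bar centre in px: inner hole contour + filled bar"
    x0,y0,x1,y1=box; g=p[y0:y1,x0:x1].max(2)
    s=p[y0:y1,x0:x1].astype(int)
    m=((s.max(2)<45)|((s.max(2)-s.min(2)<12)&(s.max(2)<130))).astype(np.uint8)
    cs,h=cv2.findContours(m,cv2.RETR_CCOMP,cv2.CHAIN_APPROX_NONE)
    holes=[c for c,q in zip(cs,h[0]) if q[3]>=0]; hole=max(holes,key=cv2.contourArea)
    eye=np.array(cv2.fitEllipse(hole)[0])+[x0,y0]
    return eye,m,cv2.fitEllipse(hole)
E
python3 - <<'E'
from h import *
p=cv2.imread("pics/top0.png")[:,:,::-1]; q=cv2.imread("pics/side0.png")[:,:,::-1]
a=cv2.resize(p[210:290,165:245],(400,400),interpolation=3*0+cv2.INTER_CUBIC)
b=cv2.resize(p[205:265,283:343],(400,400),interpolation=cv2.INTER_CUBIC)
c=cv2.resize(q[215:265,280:325],(360,400),interpolation=cv2.INTER_CUBIC)[:,:360]
cr=np.hstack([a,b]); cv2.imwrite("pics/crop1.png",cr[:,:,::-1]); cv2.imwrite("pics/crop2.png",c[:,:,::-1])
e,m,el=fob("top",p,(170,212,228,288)); print(e,el)
print("eye top",ray("top",e,.0085))
es,ms,els=fob("side",q,(245,318,330,360)); print(es,els,"eye side",ray("side",es,.0085))
# bar centroids: open mask to drop ring
for cam,mm,o in(("top",m,(170,212)),("side",ms,(245,318))):
    k=cv2.morphologyEx(cv2.morphologyEx(mm,cv2.MORPH_CLOSE,np.ones((3,3))),cv2.MORPH_OPEN,np.ones((9,9)))
    pts=cv2.findNonZero(k); rr=cv2.minAreaRect(pts); print(cam,rr,len(pts)); u=np.array(rr[0])+o; print(ray(cam,u,.009))
E
```

```text
[190.69252014 233.76078796] ((20.692520141601562, 21.760787963867188), (21.383066177368164, 21.8125057220459), 9.708712577819824)
eye top [0.59382012 0.2513312  0.0085    ]Traceback (most recent call last):
  File "<stdin>", line 9, in <module>
  File "h.py", line 15, in fob
    holes=[c for c,q in zip(cs,h[0]) if q[3]>=0]; hole=max(holes,key=cv2.contourArea)
                                                       ~~~^^^^^^^^^^^^^^^^^^^^^^^^^^^
ValueError: max() iterable argument is empty
```

View pics/crop1.png

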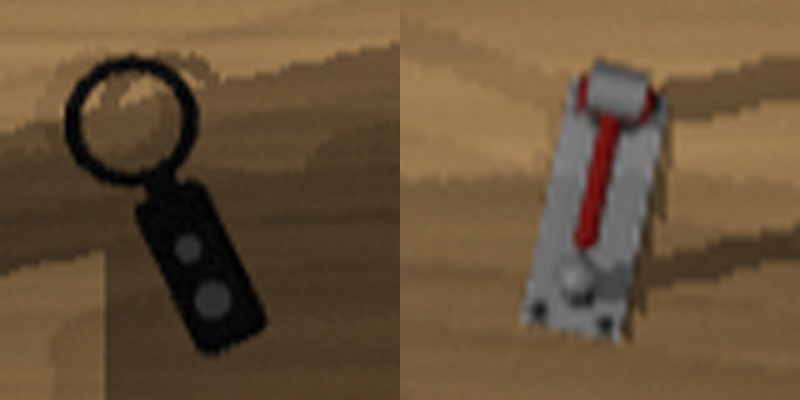

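View pics/crop2.png

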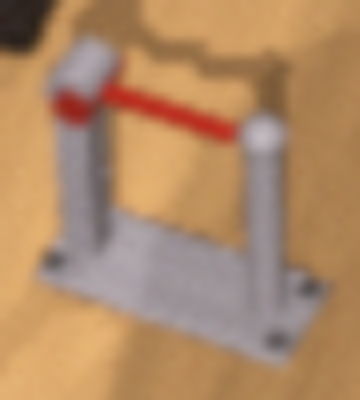

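The crops confirm fob A: black, two grey buttons, eye centre at top (190.7,233.8), bar centre at about (205,263). The hook's nose ball is at top (309.5,246.5) and side (312.8,231.6). Its back leg, with the pivot, is at top (315.5,218.5).

```bash
python3 - <<'E'
from h import *
p=cv2.imread("pics/top0.png")[:,:,::-1]; q=cv2.imread("pics/side0.png")[:,:,::-1]
def bar(cam,im,box,k,z):
    x0,y0,x1,y1=box; m=(im[y0:y1,x0:x1].max(2)<48).astype(np.uint8)
    if k: m=cv2.morphologyEx(cv2.morphologyEx(m,cv2.MORPH_CLOSE,np.ones((9,9))),cv2.MORPH_OPEN,np.ones((k,k)))
    c=max(cv2.findContours(m,0,1)[0],key=cv2.contourArea); rr=cv2.minAreaRect(c)
    u=np.array(rr[0])+[x0,y0]; print(cam,rr[1],rr[2],u,ray(cam,u,z)); return ray(cam,u,z)
b=bar("top",p,(190,247,222,285),0,.011)
bs=bar("side",q,(286,320,325,352),0,.009)
e=ray("top",[190.7,233.8],.0085)
v=e-b; print("dir",v,np.linalg.norm(v[:2]),np.degrees(np.arctan2(v[1],v[0])))
print("eye in side",proj("side",e))
for cam,u in(("top",(309.4,246.4)),("side",(312.6,231.4))): print("nose",cam,ray(cam,u,.069))
print("back top",ray("top",(315.3,218.2),.071))
# hook plate corners (z=.004) via grey mask
s=p[205:265,283:343].astype(int); m=((s.max(2)-s.min(2)<22)&(s.max(2)>75)).astype(np.uint8)
s2=(s[:,:,0]-s[:,:,1]>60); m=cv2.morphologyEx(m|s2.astype(np.uint8),cv2.MORPH_CLOSE,np.ones((3,3)))
c=max(cv2.findContours(m,0,1)[0],key=cv2.contourArea); print(cv2.boxPoints(cv2.minAreaRect(c))+[283,205])
print([ray("top",k,.004)[:2].round(4).tolist() for k in cv2.boxPoints(cv2.minAreaRect(c))+[283,205]])
E
```

```text
top (35.816558837890625, 15.41110897064209) 64.65382385253906 [204.20248985 261.98303223] [0.5387131  0.22467647 0.011     ]
side (13.986628532409668, 34.10118103027344) 79.2156982421875 [301.86980534 334.19146538] [0.53569837 0.22625618 0.009     ]
dir [ 0.05503061  0.02663994 -0.0025    ] 0.061139633768247346 25.831306466332265
eye in side [267.80923872 340.0772724 ]
nose top [0.56144165 0.0223875  0.069     ]
nose side [0.56095951 0.02265151 0.069     ]
back top [0.61270385 0.01084593 0.071     ]
[[300.5658493  252.6926918 ]
 [308.96585083 213.49268436]
 [323.64878082 216.63902283]
 [315.2487793  255.83903122]]
[[0.554, 0.0397], [0.6309, 0.0221], [0.6243, -0.0066], [0.5474, 0.0111]]
```

```bash
python3 -m pendant '100 3 4.8 0 0 0 3.1; 100 3 4.8 0 0 0 0; 100 3 4.8 0 0 0 0; 100 3 4.8 0 0 0 0; 100 3 4.8 0 0 0 0; 100 3 4.8 0 0 0 0; 100 3 4.8 0 0 0 0; 100 3 4.8 0 0 0 0; 100 3 4.8 0 0 0 0; 100 0 4.8 0 0 0 0; 100 0 4.8 0 0 0 0; 100 0 4.8 0 0 0 0; 100 0 4.8 0 0 0 0; 100 0 4.8 0 0 0 0; 100 0 4.8 0 0 0 0; 100 0 4.8 0 0 0 0; 100 0 4.8 0 0 0 0; 100 0 4.8 -3 0 0 0; 100 0 0 0 0 0 0' 40
python3 - <<'E'
from h import *
s=r.read_state(); print(s["time"],s["eef_pos"],np.round(s["ee_rot"],3).tolist())
p,d=r.snapshot("wrist"); cv2.imwrite("pics/w1.png",p[:,:,::-1])
E
```

```text
time: 2.48
eef_pos: [0.5384, 0.22, 0.1818]
ee_rot: [[0.899, 0.438, -0.003], [0.438, -0.899, -0.001], [-0.003, -0.0, -1.0]]
force: [0.3, -0.7, 0.1]
gripper_width: 0.0914
finger_force: 0.0
2.475 [0.5383874  0.22004912 0.18179506] [[0.899, 0.438, -0.003], [0.438, -0.899, -0.001], [-0.003, -0.0, -1.0]]
```

View pics/w1.png

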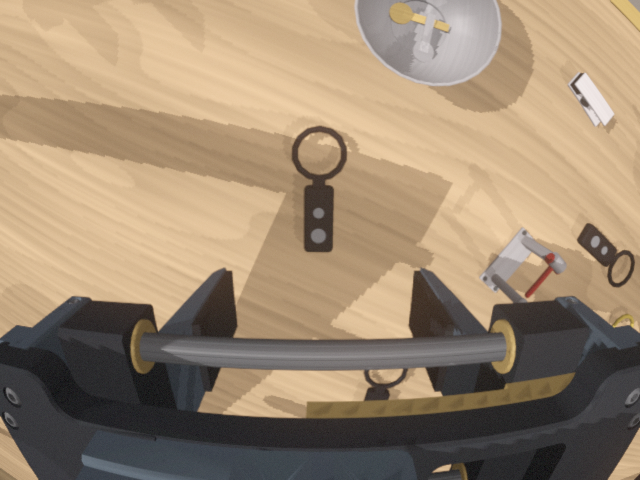

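The wrist view shows the fob straight ahead between the fingers, bar at (318,218) and eye at (319,153), and its axis is lined up with the tool. I'll descend and grip.

```bash
python3 -m pendant '100 -0.3 0.3 -4 0 0 0; 100 0 0 -4 0 0 0; 100 0 0 -4 0 0 0; 70 0 0 -3 0 0 0; 70 0 0 -1.5 0 0 0; 70 0 0 -1.2 0 0 0; 70 0 0 0 0 0 0; 20 0 0 0 0 0 0; 0 0 0 0 0 0 0; 0 0 0 0 0 0 0; 0 0 0 0 0 0 0; 0 0 0 0 0 0 0; 0 0 0 0 0 0 0; 0 0 0 0 0 0 0' 40
```

```text
time: 4.28
eef_pos: [0.537, 0.2212, 0.0072]
ee_rot: [[0.9, 0.435, 0.0], [0.435, -0.9, 0.0], [0.0, -0.0, -1.0]]
force: [-1.9, -0.9, 5.8]
gripper_width: 0.0277
finger_force: 40.0
```

```bash
python3 -m pendant '0 0 0 1 0 0 0; 0 0 0 3 0 0 0; 0 0 0 4 0 0 0; 0 0 0 4 0 0 0; 0 -0.5 -2.5 0 0 0 -6.4; 0 -0.5 -3.2 0 0 0 -6.4; 0 -0.7 -3.2 0 0 0 -6.4; 0 -0.7 -3.2 0 0 0 -6.4; 0 -0.7 -3.2 0 0 0 -6.5; 0 -0.7 -3.2 0 0 0 -6.5; 0 0 0 0 0 0 0; 0 0 0 0 0 0 0; 0 0 0 0 0 0 0' 40
python3 - <<'E'
from h import *
s=r.read_state(); print(s["time"],s["eef_pos"],np.round(s["ee_rot"],3).tolist())
for n in ("top","side","wrist"):
    p,d=r.snapshot(n); cv2.imwrite(f"pics/{n}2.png",p[:,:,::-1])
a=cv2.imread("pics/top2.png")[180:300,240:400]; b=cv2.imread("pics/side2.png")[140:260,240:400]
cv2.imwrite("pics/c2.png",np.hstack([cv2.resize(k,(400,300),interpolation=2) for k in (a,b)]))
E
```

```text
time: 5.9
eef_pos: [0.4991, 0.0367, 0.1271]
ee_rot: [[0.975, -0.22, 0.0], [-0.22, -0.975, 0.0], [0.0, -0.0, -1.0]]
force: [0.8, -0.1, -0.4]
gripper_width: 0.0276
finger_force: 40.0
5.9 [0.49908703 0.03672276 0.12709335] [[0.975, -0.22, 0.0], [-0.22, -0.975, 0.0], [0.0, -0.0, -1.0]]
```

View pics/c2.png

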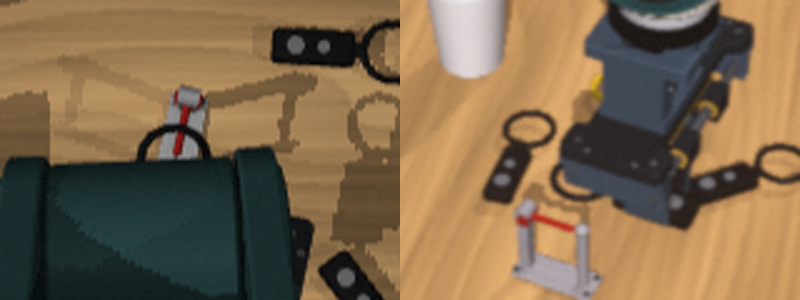

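View pics/wrist2.png

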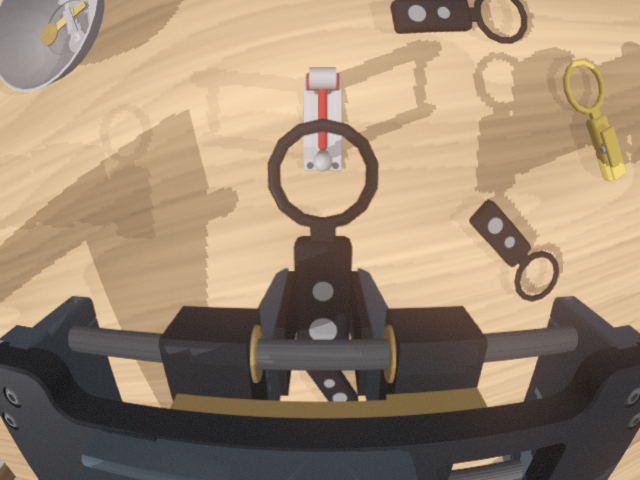

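The wrist view shows the fob held straight, eye centre near (323,173), with the nose ball at (322,161) below and just ahead of it. I'll cast fisheye rays to compare them.

```bash
cat >> h.py <<'E'
def fray(c,uv,z):
    K=c["mtx"]; a=np.array([(uv[0]-K[0,2])/K[0,0],(uv[1]-K[1,2])/K[1,1]]); th=np.hypot(*a)
    d=np.r_[a/th*np.sin(th),np.cos(th)]; d=c["R"].T@d; o=-c["R"].T@c["t"]; return o+d*(z-o[2])/d[2]
E
python3 - <<'E'
from h import *
p=cv2.imread("pics/wrist2.png"); c=r.camera_info("wrist")
m=(p[100:240,255:390].max(2)<62).astype(np.uint8)
cs,h=cv2.findContours(m,cv2.RETR_CCOMP,cv2.CHAIN_APPROX_NONE)
hole=max([k for k,q in zip(cs,h[0]) if q[3]>=0],key=cv2.contourArea); pts=hole[:,0]+[255,100]
print(cv2.fitEllipse(hole))
for z in (.1265,.1285,.1305):
    W=np.array([fray(c,k,z) for k in pts])[:,:2].astype(np.float32); print(z,cv2.fitEllipse(W*1000))
print("nose",fray(c,(322,160.5),.069))
W=fray(c,(322,79),.071);print("back",W)
E
```

```text
Traceback (most recent call last):
TypeError: 'NoneType' object is not subscriptable
```

```bash
python3 - <<'E'
from h import *
p=cv2.imread("pics/wrist2.png"); c=r.camera_info("wrist")
print("ring px",p[126,323],p[173,273],p[225,323])
t,_=cv2.threshold(p[100:240,255:390].max(2),0,1,cv2.THRESH_OTSU+cv2.THRESH_BINARY_INV); print(t)
m=(p[100:240,255:390].max(2)<80).astype(np.uint8)
cs,h=cv2.findContours(m,cv2.RETR_CCOMP,cv2.CHAIN_APPROX_NONE)
hs=[k for k,q in zip(cs,h[0]) if q[3]>=0]; print([cv2.contourArea(k) for k in hs])
hole=max(hs,key=cv2.contourArea); pts=hole[:,0]+[255,100]
print(cv2.fitEllipse(hole))
for z in (.1265,.1285,.1305):
    W=np.array([fray(c,k,z) for k in pts])[:,:2].astype(np.float32); print(z,cv2.fitEllipse(W*1000))
print("nose",fray(c,(322,160.5),.069)); print("back",fray(c,(322,79),.071))
E
```

```text
ring px [72 77 98] [ 71  80 100] [67 75 91]
159.0
[2.0, 2.0, 2.0, 2.0]Traceback (most recent call last):
  File "<stdin>", line 9, in <module>
cv2.error: OpenCV(4.12.0) /io/opencv/modules/imgproc/src/shapedescr.cpp:361: error: (-201:Incorrect size of input array) There should be at least 5 points to fit the ellipse in function 'fitEllipseNoDirect'
```

```bash
python3 - <<'E'
from h import *
p=cv2.imread("pics/wrist2.png"); c=r.camera_info("wrist")
m=(p[100:240,255:390].max(2)<125).astype(np.uint8)
cs,h=cv2.findContours(m,cv2.RETR_CCOMP,cv2.CHAIN_APPROX_NONE)
hole=max([k for k,q in zip(cs,h[0]) if q[3]>=0],key=cv2.contourArea); pts=hole[:,0]+[255,100]
print(cv2.contourArea(hole),cv2.fitEllipse(hole))
for z in (.1265,.1285,.1305):
    W=np.array([fray(c,k,z) for k in pts])[:,:2].astype(np.float32); print(z,cv2.fitEllipse(W*1000))
print("nose",fray(c,(322,160.5),.069)); print("back",fray(c,(322,79),.071))
E
```

```text
5945.0 ((67.477294921875, 74.01939392089844), (86.42980194091797, 87.66685485839844), 92.4013900756836)
0.1265 ((561.1460571289062, 23.455081939697266), (40.485538482666016, 40.58957290649414), 153.35269165039062)
0.1285 ((561.3729248046875, 23.403228759765625), (40.01218032836914, 40.11500549316406), 153.3489990234375)
0.1305 ((561.5997924804688, 23.35137367248535), (39.538822174072266, 39.64043045043945), 153.3536834716797)
nose [0.56322696 0.02330103 0.069     ]
back [0.61208344 0.01225479 0.071     ]
```

Eye at (0.5614, 0.0234), nose at about (0.562, 0.023), and the inner diameter reads 40 mm at z = 0.1285, so it's level and centred. I'll push down part way and check.

```bash
python3 -m pendant '0 0.1 0 -2 0 0 0; 0 0 0 -2 0 0 0; 0 0 0 -1 0 0 0; 0 0 0 -0.7 0 0 0; 0 0 0 -0.7 0 0 0; 0 0 0 -0.7 0 0 0; 0 0 0 -0.7 0 0 0; 0 0 0 -0.5 0 0 0; 0 0 0 0 0 0 0' 50
python3 - <<'E'
from h import *
p,d=r.snapshot("wrist"); cv2.imwrite("pics/w3.png",p[:,:,::-1]); q,_=r.snapshot("side")
cv2.imwrite("pics/c3.png",np.hstack([cv2.resize(p[60:300,200:440],(400,400)),cv2.resize(q[170:290,230:350],(400,400),interpolation=2)])[:,:,::-1])
E
```

```text
time: 7.18
eef_pos: [0.4994, 0.0361, 0.0435]
ee_rot: [[0.975, -0.222, -0.001], [-0.222, -0.975, -0.0], [-0.001, 0.0, -1.0]]
force: [-1.0, 0.3, -0.2]
gripper_width: 0.0276
finger_force: 50.0
```

View pics/c3.png

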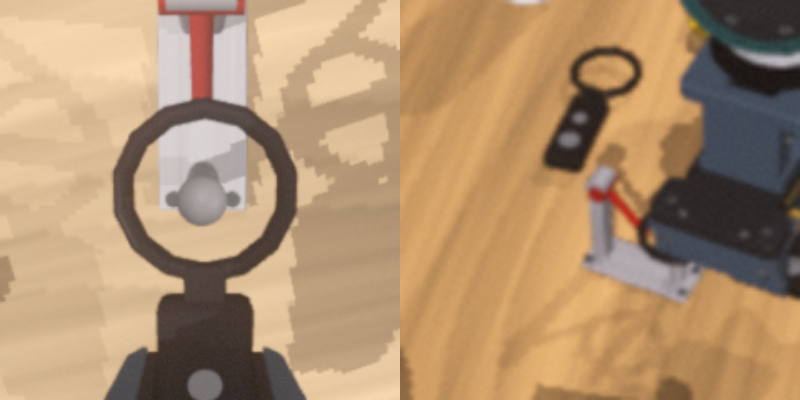

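The nose is inside the eye and the gate is swung down under its far side, with the fob still firmly held. I'll continue down, then let go.

```bash
python3 -m pendant '0 0 0 -0.6 0 0 0; 0 0 0 -0.6 0 0 0; 0 0 0 -0.6 0 0 0; 0 0 0 -0.6 0 0 0; 0 0 0 -0.6 0 0 0; 0 0 0 -0.4 0 0 0; 0 0 0 -0.1 0 0 0; 0 0 0 0 0 0 0; 0 0 0 0 0 0 0'
python3 - <<'E'
from h import *
p,d=r.snapshot("wrist"); cv2.imwrite("pics/w4.png",p[:,:,::-1]); q,_=r.snapshot("side")
cv2.imwrite("pics/c4.png",np.hstack([cv2.resize(p[60:300,200:440],(400,400)),cv2.resize(q[170:290,230:350],(400,400),interpolation=2)])[:,:,::-1])
E
```

```text
time: 8.4
eef_pos: [0.5, 0.0361, 0.0091]
ee_rot: [[0.975, -0.222, 0.0], [-0.222, -0.975, 0.0], [0.0, -0.0, -1.0]]
force: [-0.3, 0.1, -0.3]
gripper_width: 0.0277
finger_force: 50.0
```

View pics/c4.png

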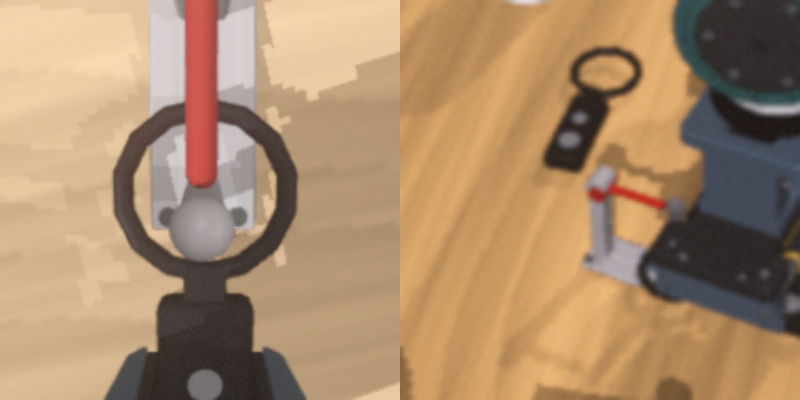

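The gate has snapped shut above the eye, and the eye is round the nose leg. I'll let go and retreat upward.

```bash
python3 -m pendant '0 0 0 -0.15 0 0 0; 0 0 0 0 0 0 0; 60 0 0 0 0 0 0; 60 0 0 0 0 0 0; 60 0 0 0 0 0 0; 60 0 0 0 0 0 0; 60 0 0 1 0 0 0; 60 0 0 3 0 0 0; 60 0 0 4 0 0 0; 60 0 0 4 0 0 0; 60 -1 0 3 0 0 0; 60 0 0 0 0 0 0; 60 0 0 0 0 0 0'
python3 - <<'E'
from h import *
p,d=r.snapshot("wrist"); q,_=r.snapshot("side")
cv2.imwrite("pics/c5.png",np.hstack([cv2.resize(p[60:300,200:440],(400,400)),cv2.resize(q[170:290,230:350],(400,400),interpolation=2)])[:,:,::-1])
E
```

```text
time: 10.12
eef_pos: [0.4897, 0.0361, 0.1572]
ee_rot: [[0.975, -0.222, -0.0], [-0.222, -0.975, -0.0], [-0.0, 0.0, -1.0]]
force: [0.5, -0.2, 0.3]
gripper_width: 0.0544
finger_force: 0.0
```

View pics/c5.png

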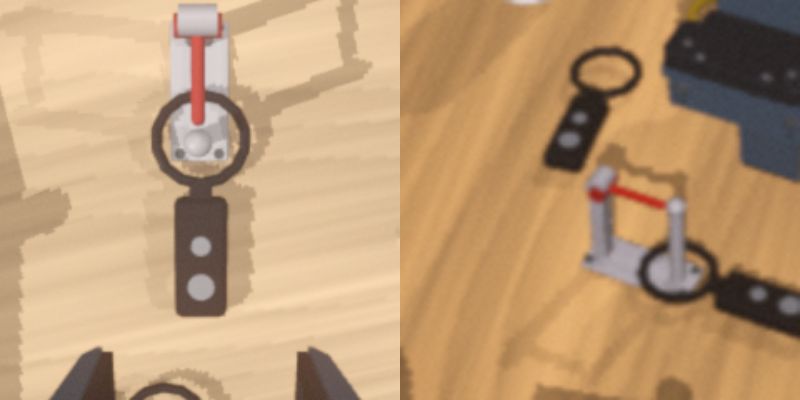

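The fob lies flat with its eye round the nose leg, the gate is shut, and the gripper is clear.

```bash
python3 -c "
from station import r
print(r.hand_in())"
```

```text
the job is handed in; nothing more can be done
None
```

The black fob is snapped into the hook: it lies flat on the shelf with its eye round the nose leg, the gate is shut above it, the arm is clear and untouching, and the job was handed in after about 10 s of robot time, with no verdict returned.

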